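# Slide a cast under a sprung hold-down flap

### The arm

A 6-joint arm with a two-finger parallel gripper is mounted at the origin on the work surface; the furniture and walls round the work are solid. World frame = base frame: x ahead of the robot, y to its left, z up, the work surface at z = 0. Lengths are in m, angles in degrees, forces in N, time in s.
With the tool pointing down it reaches from about 0.325 to 0.9 m from the base axis. Payload 6.1 kg.
Tool frame: the origin (TCP) lies on the centre line of the jaws, within the pads' length; the fingertips stand 11 mm ahead of it and the grasp point (between the pads) lies 8 mm behind it; z points along the fingers, y is the line along which they close (so a half turn about z gives the same grasp; the last joint's range is limited). The gripper opens to 87 mm and grips with 3 to 60 N. Pads are 19 mm wide; open, the fingers measure 117 mm over their backs; the gripper's body (75 mm by 190 mm) begins 51 mm behind the grasp point.
Start: joints at [-81.939, 12.628, 87.462, -0, 79.91, -7.225], TCP at [0.165, -0.603, 0.234] pointing down, gripper open.
Joint ranges: [-170.65, 170.65], [-52.31, 119.04], [5.05, 147.46], [-71.25, 251.25], [11.57, 151.72], [-153.62, 153.62]. Speed limits (degrees/s): [147.25, 147.25, 172.46, 180, 180, 180].

### API

Orientations are given as [roll, pitch, yaw] about the fixed x, y, z axes, in that order (R = Rz(yaw) Ry(pitch) Rx(roll)).
In Python, from rig import sense, read_camera, camera_info, sign_off gives the robot as it stands. The module is installed in compiled form; this text tells all that it offers.
- The arm moves only by the tool drive_tool, never from a script. Its argument "targets" is a list of rows, each an object with "linear": the shift along the tool's x, y, z scaled (see below), a list of three; "dr": the turn, a rotation vector about the tool's x, y, z scaled (see below), a list of three; "fingers": the opening, from 0 (shut) to 1 (fully open). In form: [{"linear": [tx, ty, tz], "dr": [ax, ay, az], "fingers": fingers}, ...]. A call has 1 to 20 rows; each row is the pose to reach, as a shift and turn from the pose commanded when the call began, along the tool's axes at that moment, turning the shorter way round; what a row does not reach only later rows make up. The controller multiplies each number of a shift by 50 cm and each number of a turn by pi rad. A row lasts 1/10 s, in which the tool goes at most 50 mm and 8.59 degrees, less where a joint would pass 70% of its speed; a pose out of reach is approached as far as the arm can. A call with a number of a shift or a turn outside -1 to 1 is refused whole. A call with a gripper value outside its range is refused whole. The fingers move at their own pace and stop on an object; the grip force is fixed at half the most. Time passes only in rows, so rows that repeat a pose let the fingers close. It gives the time, the measured TCP pose, the force, the opening and the grip force at its end, in the units of the state.
- sense(): the state, without advancing time (a new reading comes with each control period).
- read_camera(name): name is "scene" or "top" or "wrist"; returns the picture (420x560x3 uint8, red, green, blue); there is no depth.
- camera_info(name): a dict with "fx", "fy", "cx", "cy" (pixels), "rvec" (rotation vector, rad) and "tvec" (3), from world to camera coordinates, as OpenCV has them; the wrist camera has in their place "mount" (4x4, takes a point from camera to tool coordinates, whose origin is the TCP and whose axes are the flange's). Camera axes: x right, y down, z forward; pixel columns grow to the right and rows downward; lengths in m; the calibration is good to about 2 mm. The wrist camera is an equidistant fisheye: a pixel r from the principal point sees the ray r / f radians off the axis. A picture is of the moment at which its call begins: read the wrist's pose just before it. camera_info takes no time and is no camera call.
- sign_off(): hands the job in; it is judged then, once.
The state is a dict: "time_s": time; "joint_positions": joint angles; "dq": joint speeds; "tau": joint torques, N m; "tool_pos": TCP position; "orientation": TCP orientation; "wrist_force": force on the tool from outside, world axes, zero at the start; "ft_torque": the same for the moment, N m; "gripper_width": finger opening in m; "grasp_force": force on a finger pad.
Only numpy, scipy, OpenCV 4.12 (cv2) and the standard library are available. Lean on these libraries where they do the work, as an engineer would, in place of code of your own. Each camera call takes 0.05 s, during which the arm holds its last target. There are 200 camera calls.

### The job

With one fingertip, press down the long steel finger plate at the left of the hold-down fixture so that its spring-closed flap swings up, and keep it held while the other fingertip pushes the black carrier with the white plaster cast along the lane, under the raised flap, up against the end stop. Do not let the flap touch the cast before it is home; then let go of the plate so that the flap comes down and rests on the cast. Only push and press: do not pick the carrier or cast up, and leave the jar, the yellow cast and the dropper bottle where they stand.

Things in the scene. Friction and masses are not known exactly. Their poses are not given: they have to be found in the camera images.
- fixture: Fixed aluminium fixture, base 192x98x6 mm (x -132..60, y -45..53). Origin: bench level, lane centre line, under the flap's front edge; x along the lane in pushing direction (away from robot), y left, z up. Lane floor z=6. Grey side rails, inner faces y=+-33, tops z=19, x -130..46. Two hinge cheeks (x -9..-3 and 39..45, y 40..52, top z=54) carry a pin along x at y=46, z=46.
- flap (a joint): Turn (rad) of flap and finger plate, one rigid piece on the pin. 0 = shut: flap slopes down across the lane by 0.47 rad and blocks the cast. Grows as the finger plate is pressed down and the flap rises: 0.47 level, from 0.52 on it clears the cast by 5 mm or more, 0.85 stop. A spring shuts it; 0.6 takes about 5 N on the plate's middle line. About 0.43 when resting on the seated cast.
- flap_end (a point): Underside of the rubber pad under the free right end of the steel flap, at the flap's front edge (fixture x=0). The flap is 36 mm along the lane (fixture x 0..36), 4 mm thick, and reaches 68 mm right from the pin; this point is 60 mm from the pin and 6 mm below the flap's mid plane. Level, the flap is 46 mm above the bench; its end rises to 75 mm at most.
- plate_mid (a point): On top of the long steel finger plate left of the lane, where to press it, at fixture x=-60; moves with it. Plate: fixture x -130..36, 50 mm wide (42 beyond x=-12), 3 thick. Shut it slopes up to the left: inner edge y=54 z=32, this point y=80 z=43, outer edge y=100 z=51. At joint 0.4: level, top z=30, y 48..98. A tip pressing at y=82 to z=25 gives joint 0.52, z=22 0.6, z=16 0.75. Tips may slide along it.
- seat (a point): On the lane floor (z=6 mm): where the carrier's origin is when it is home (fixture x=16, y=0), axes as the fixture's. The end stop, a grey block 56 mm wide, top z=25, has its near face 30 mm beyond this point, at fixture x=46.
- carrier: Black plastic carrier, 60 mm along the lane x 62 across, plate 5 thick, full-width end walls 4 thick: near one 30 high, to push on, far one 18 high; the white plaster cast is fixed on it, top 32 above the carrier's underside. 0.08 to 0.16 kg, loose on the lane floor. Origin: centre of underside; x along the lane, z up. Home, its near end is 14 mm before the flap's front edge.
- jar: Bystander: jar with white screw lid, 58 mm wide, 42 mm high, standing on the bench right of the fixture. Origin at the centre of its underside.
- yellow_cast: Bystander: smaller yellow stone cast, 44 x 48 x 28 mm, on the bench right of the fixture. Origin at the centre of its underside.
- paste_dropper: Bystander: white dropper bottle, 26 mm wide, 58 mm high, on the bench right of the fixture. Origin at the centre of its underside.
There are look-alikes about, which are no part of the job. Leave any blue look-alike of the carrier alone.

How it is judged:
By the outcome, as a careful person would: the job done as asked, in the order asked, and still so for the second after the job is handed in, with the robot touching nothing.
It also fails if it takes over 40 s, if anything falls off the work surface, if the arm or the gripper's body presses on something with over 40 N, if the wrist force passes 120 N, or if a joint passes its speed limit or range.

## Working session

There is one attempt and no reset: what is moved stays moved. The work goes in short steps, Python scripts to look and compute and a tool call to move; the robot and the scene stay as the last step left them, time stands still between calls to the robot, and variables do not carry over. Pictures are saved under pics/ and viewed, at most 10 in all, crops included, and the job is handed in when it is done.

Besides the shell and the picture viewer there is one more tool, called after "Call:" in YAML: its name, and indented under it one key for each argument. drive_tool: Moves the arm, as the interface text tells. Its arguments: {"type":"object","properties":{"targets":{"type":"array"}},"required":["targets"]}

```bash
mkdir -p pics; python3 - <<'E'
from rig import *
import cv2
for n in("scene","top"):
    cv2.imwrite(f"pics/{n}0.png",read_camera(n)[...,::-1]);print(camera_info(n))
print(camera_info("wrist"));print(sense())
E
```

```text
{'fx': 475.85255641227474, 'fy': 475.85255641227474, 'cx': 277.7582730757428, 'cy': 216.3134113115488, 'rvec': array([ 2.38291408, -0.04798342,  0.00484639]), 'tvec': array([-0.55586822,  0.07394031,  0.88603421])}
{'fx': 389.60584886576254, 'fy': 389.60584886576254, 'cx': 278.7195923980904, 'cy': 209.37996906260435, 'rvec': array([ 2.14460313, -2.10244391,  0.16093885]), 'tvec': array([0.01389502, 0.54274604, 0.8283414 ])}
{'fx': 325.19226210127806, 'fy': 325.19226210127806, 'cx': 275.8075483729933, 'cy': 206.7425731137386, 'mount': array([[-5.81177799e-04, -9.65623957e-01, -2.59942372e-01,
         7.04350545e-02],
       [ 9.99999826e-01, -5.33734293e-04, -2.53098706e-04,
        -3.08009061e-04],
       [ 1.05658016e-04, -2.59942473e-01,  9.65624098e-01,
        -1.50617993e-01],
       [ 0.00000000e+00,  0.00000000e+00,  0.00000000e+00,
         1.00000000e+00]])}
{'time_s': 0.1, 'joint_positions': array([-8.19412909e+01,  1.26736255e+01,  8.75194419e+01, -1.29850620e-04,
        7.99105493e+01, -7.22478772e+00]), 'dq': array([-0.07573744, -0.11674061, -0.15770668, -0.01638489, -0.00881606,
       -0.03267872]), 'tau': array([ 1.16888750e-03, -4.95945954e+01, -3.88519263e+01,  7.01342267e-02,
        5.15063200e-02, -3.94615267e-05]), 'tool_pos': array([ 0.16466752, -0.60235061,  0.23251311]), 'orientation': array([-1.79897190e+02, -1.29042876e-02,  1.52835081e+01]), 'wrist_force': array([ 0.88010987, -0.64057692, -0.1024667 ]), 'ft_torque': array([ 0.03877599,  0.01642741, -0.00131851]), 'grasp_force': 0.0, 'gripper_width': 0.0872899630414701}
```

View pics/top0.png

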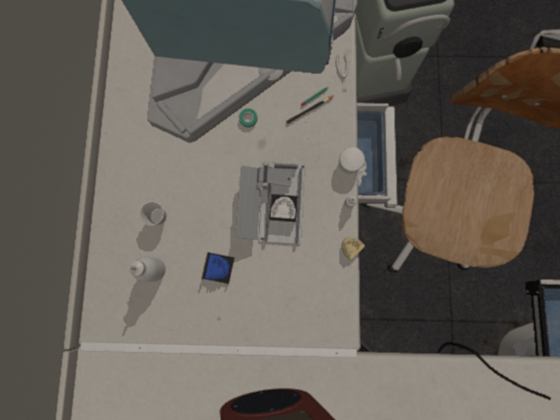

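View pics/scene0.png

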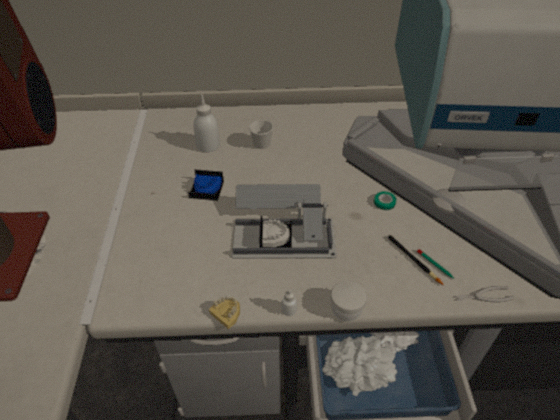

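The top view shows these candidates for the carrier:
- black carrier with white cast in the fixture lane at (283,207)
- blue look-alike at (218,268)
- yellow cast at (351,246)

I choose (283,207). The finger plate is at (248,203) and the flap at (280,180). Next is a close crop to check.

```bash
cat > h.py <<'E'
from rig import *
import cv2, numpy as np
def cast(n,uv,z):
    c=camera_info(n);R=cv2.Rodrigues(c['rvec'])[0];o=-R.T@c['tvec']
    uv=np.atleast_2d(uv).astype(float)
    d=np.c_[(uv[:,0]-c['cx'])/c['fx'],(uv[:,1]-c['cy'])/c['fy'],np.ones(len(uv))]@R
    return o+d*((z-o[2])/d[:,2])[:,None]
def proj(n,P):
    c=camera_info(n);K=np.array([[c['fx'],0,c['cx']],[0,c['fy'],c['cy']],[0,0,1]])
    return cv2.projectPoints(np.atleast_2d(P).astype(float),c['rvec'],c['tvec'],K,None)[0][:,0]
E
python3 - <<'E'
from h import *
im=cv2.imread('pics/top0.png')
a=cv2.resize(im[150:260,225:385],None,fx=5,fy=5,interpolation=cv2.INTER_CUBIC)
cv2.imwrite('pics/c.png',a)
print(cast('top',[[283,207],[218,268],[351,160],[261,243],[299,243],[302,165],[264,165]],.02))
E
```

```text
[[ 0.55269911  0.01543006  0.02      ]
 [ 0.40986895  0.1597151   0.02      ]
 [ 0.6681967  -0.14271501  0.02      ]
 [ 0.46833001  0.06400996  0.02      ]
 [ 0.47005175 -0.0226441   0.02      ]
 [ 0.65411567 -0.02741117  0.02      ]
 [ 0.65265778  0.06227322  0.02      ]]
```

View pics/c.png

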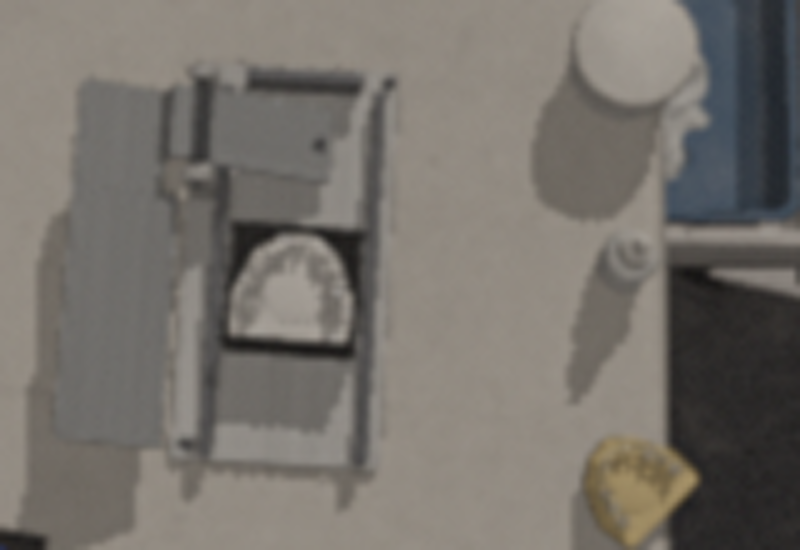

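The crop confirms the choice: white cast on the black carrier in the lane at crop (290,288), near wall edge at y≈350. The base corners are at (168,468), (375,473) and (395,75). The flap is ahead at (270,130) and the plate is on the left at x 60-190.

```bash
python3 - <<'E'
from h import *
t=lambda p:np.array(p)/5+[225,150]-0.4
C=cast('top',t([[168,468],[375,473],[395,75],[190,66]]),.006)[:,:2]
F=np.array([[-132,53],[-132,-45],[60,-45],[60,53]])/1000
print(C)
from scipy.optimize import least_squares
f=lambda p:(F@np.array([[np.cos(p[2]),np.sin(p[2])],[-np.sin(p[2]),np.cos(p[2])]])+p[:2]-C).ravel()
s=least_squares(f,[.6,0,0]);print(s.x,np.degrees(s.x[2]),s.fun*1000)
p=s.x
def W(P):
    P=np.atleast_2d(P)/1000.;c,q=np.cos(p[2]),np.sin(p[2])
    return np.c_[P[:,0]*c-P[:,1]*q+p[0],P[:,0]*q+P[:,1]*c+p[1],P[:,2]]
def inv(X): return (np.atleast_2d(X)[:,:2]-p[:2])@np.array([[np.cos(p[2]),-np.sin(p[2])],[np.sin(p[2]),np.cos(p[2])]])*1000
# carrier near wall top z=36, far wall top z=24
print('near wall',inv(cast('top',t([[220,348],[355,356]]),.036)),'far',inv(cast('top',t([[232,225],[364,232]]),.024)))
print('plate outer z51',inv(cast('top',t([[55,435],[80,80]]),.051)),'inner z32',inv(cast('top',t([[165,447]]),.032)))
np.save('fix.npy',p)
big=cv2.resize(cv2.imread('pics/scene0.png')[165:275,215:355],None,fx=5,fy=5,interpolation=cv2.INTER_CUBIC)
pts=np.array([[-132,53,6],[-132,-45,6],[60,-45,6],[60,53,6],[-130,100,51],[36,100,51],[-130,54,32],[-60,80,43],[46,-28,25],[-130,-33,19],[46,-33,19]])
for u in proj('scene',W(pts)):
    cv2.circle(big,tuple(int(v) for v in (u-[215,165]+.5)*5),3,(0,0,255),-1)
cv2.imwrite('pics/s1.png',big)
E
```

```text
[[ 0.46890574  0.07140001]
 [ 0.46849929 -0.02452418]
 [ 0.65926526 -0.03176319]
 [ 0.66214415  0.06667002]]
[ 0.60057635  0.01543102 -0.02823269] -1.6176139407503332 [ 1.21934209  0.73610329 -1.1406385  -1.30064967  0.01687823  0.51840866
 -0.09558171  0.0461377 ]
near wall [[-80.24840062  29.63502283]
 [-81.02643646 -31.54705027]] far [[-20.67175107  27.79213908]
 [-21.17286555 -33.49127228]]
plate outer z51 [[-124.66798799   99.72000916]
 [  37.98738182   99.4052921 ]] inner z32 [[-125.90483585   52.20692084]]
```

View pics/s1.png

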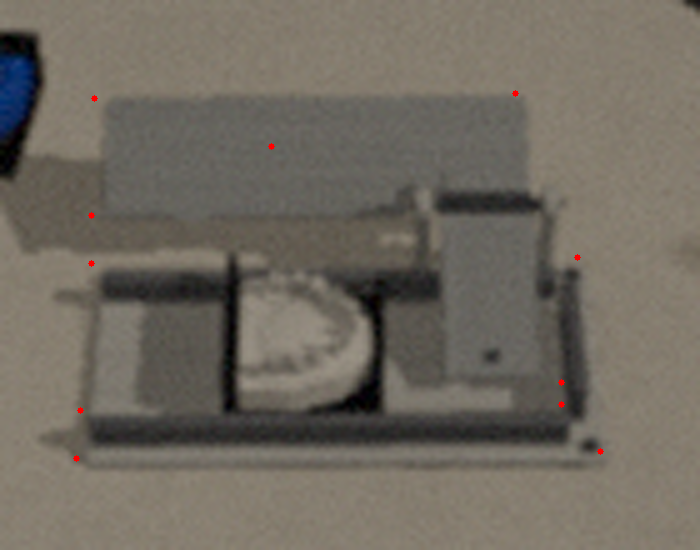

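The dots line up within about 3 mm; scene suggests fixture x about +2 mm, so I use an origin of (0.603, 0.015) and yaw -1.6°. The carrier's near face is at fixture x≈-82, so it needs about 68 mm of push. I'll check what lies along the way before moving.

```bash
python3 - <<'E'
from h import *
im=read_camera('wrist')[...,::-1].copy()
cv2.imwrite('pics/w0.png',im)
q=np.linspace(0,1,7)[:,None]
print(proj('top',np.array([.165,-.603,.2])*(1-q)+q*np.array([.504,.057,.2])).round())
E
```

```text
[[650. 425.]
 [579. 387.]
 [511. 350.]
 [445. 315.]
 [381. 280.]
 [319. 247.]
 [259. 215.]]
```

View pics/w0.png

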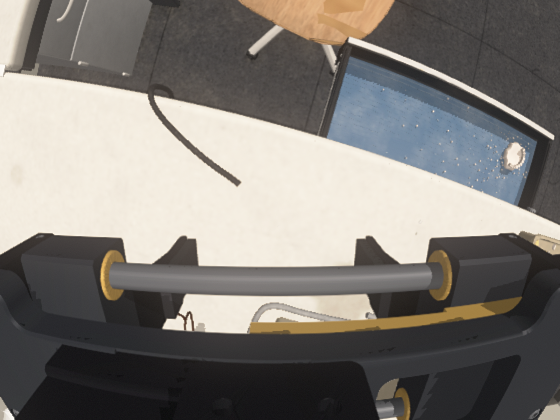

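The wrist view shows only bench edge, cable and a low basin below; the path at this height is clear. Going over in two calls.

Call:
drive_tool:
  targets:
    - {"linear": [0.5,-0.54,0],"dr": [0,0,0.094],"fingers": 1}
    - {"linear": [0.5,-0.54,0],"dr": [0,0,0.094],"fingers": 1}
    - {"linear": [0.5,-0.54,0],"dr": [0,0,0.094],"fingers": 1}
    - {"linear": [0.5,-0.54,0],"dr": [0,0,0.094],"fingers": 1}
    - {"linear": [0.5,-0.54,0],"dr": [0,0,0.094],"fingers": 1}
    - {"linear": [0.5,-0.54,0],"dr": [0,0,0.094],"fingers": 1}
    - {"linear": [0.5,-0.54,0],"dr": [0,0,0.094],"fingers": 1}
    - {"linear": [0.5,-0.54,0],"dr": [0,0,0.094],"fingers": 1}
    - {"linear": [0.5,-0.54,0],"dr": [0,0,0.094],"fingers": 1}
    - {"linear": [0.5,-0.54,0],"dr": [0,0,0.094],"fingers": 1}

```text
time_s: 1.15
tool_pos: [0.3347, -0.2766, 0.2336]
orientation: [180.0, 0.0, -1.6]
wrist_force: [-0.5, 0.1, -0.4]
gripper_width: 0.0865
grasp_force: 0.0
```

Call:
drive_tool:
  targets:
    - {"linear": [0.32,-0.677,0],"dr": [0,0,0],"fingers": 1}
    - {"linear": [0.32,-0.677,0],"dr": [0,0,0],"fingers": 1}
    - {"linear": [0.32,-0.677,0],"dr": [0,0,0],"fingers": 1}
    - {"linear": [0.32,-0.677,0],"dr": [0,0,0],"fingers": 1}
    - {"linear": [0.32,-0.677,0],"dr": [0,0,0],"fingers": 1}
    - {"linear": [0.32,-0.677,0],"dr": [0,0,0],"fingers": 1}
    - {"linear": [0.32,-0.677,0],"dr": [0,0,0],"fingers": 1}
    - {"linear": [0.32,-0.677,0],"dr": [0,0,0],"fingers": 1}
    - {"linear": [0.32,-0.677,0],"dr": [0,0,0],"fingers": 1}
    - {"linear": [0.32,-0.677,0.22],"dr": [0,0,0],"fingers": 1}
    - {"linear": [0.32,-0.677,0.22],"dr": [0,0,0],"fingers": 1}
    - {"linear": [0.32,-0.677,0.22],"dr": [0,0,0],"fingers": 1}
    - {"linear": [0.32,-0.677,0.22],"dr": [0,0,0],"fingers": 1}
    - {"linear": [0.32,-0.677,0.22],"dr": [0,0,0],"fingers": 1}

```text
time_s: 2.55
tool_pos: [0.5059, 0.0562, 0.1257]
orientation: [180.0, -0.2, -1.7]
wrist_force: [-0.3, 0.8, 1.0]
gripper_width: 0.0868
grasp_force: 0.0
```

```bash
python3 - <<'E'
from h import *
s=sense();im=read_camera('wrist')[...,::-1].copy()
cv2.imwrite('pics/w1.png',im)
E
```

```text
(no output)
```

View pics/w1.png

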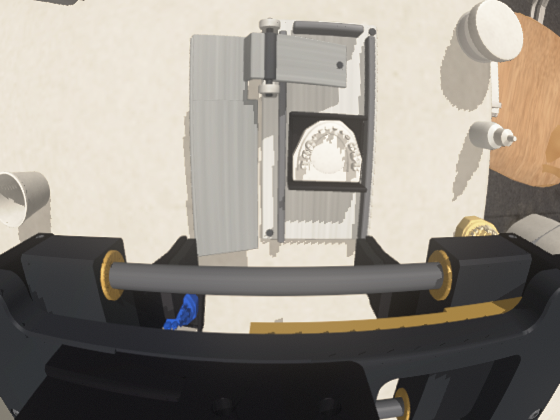

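The close view shows the carrier's near wall at (288,187)-(367,189) and the plate's near edge at (198,255)-(258,248). The base far corners are (262,22) and (376,28). I'll convert these to refine.

```bash
python3 - <<'E'
from h import *
from scipy.spatial.transform import Rotation as Ro
s=sense();c=camera_info('wrist');M=c['mount']
R=Ro.from_euler('xyz',s['orientation'],degrees=True).as_matrix()
def wc(uv,z):
    d=np.array(uv,float)-[c['cx'],c['cy']];r=np.hypot(*d);th=r/c['fx']
    v=np.r_[np.sin(th)*d/r,np.cos(th)];o=R@M[:3,3]+s['tool_pos'];v=R@M[:3,:3]@v
    return o+v*(z-o[2])/v[2]
p=np.load('fix.npy');p[0]=.603;Q=np.array([[np.cos(p[2]),-np.sin(p[2])],[np.sin(p[2]),np.cos(p[2])]])
inv=lambda X:((X[:2]-p[:2])@Q*1000).round(1)
for n,uv,z in [('near wall L',(289,188),.036),('near wall R',(367,191),.036),('plate outer near',(198,255),.051),('plate inner near',(258,248),.032),
  ('base far R (60,-45)',(376,28),.006),('rail R inner mid',(361,130),.019),('rail L inner mid',(285,150),.019),('flap near L(0,?)',(278,82),.046),('plate outer far',(191,36),.051)]:
    print(n,inv(wc(uv,z)))
print(inv(s['tool_pos']),s['tool_pos'])
E
```

```text
near wall L [-77.1  28.4]
near wall R [-79.2 -32.6]
plate outer near [-126.1   98.5]
plate inner near [-127.5   53. ]
base far R (60,-45) [ 58.2 -47.5]
rail R inner mid [-32.5 -30.3]
rail L inner mid [-49.7  31.1]
flap near L(0,?) [ 1.1 36.7]
plate outer far [36.8 97.9]
[-97.6  38.2] [0.50648534 0.05641666 0.12638865]
```

The wrist camera agrees within 2-3 mm. Lowering, slightly further back, to press the plate.

Call:
drive_tool:
  targets:
    - {"linear": [-0.008,0,0.05],"dr": [0,0,0],"fingers": 1}
    - {"linear": [-0.008,0,0.09],"dr": [0,0,0],"fingers": 1}
    - {"linear": [-0.008,0,0.11],"dr": [0,0,0],"fingers": 1}
    - {"linear": [-0.008,0,0.125],"dr": [0,0,0],"fingers": 1}
    - {"linear": [-0.008,0,0.14],"dr": [0,0,0],"fingers": 1}
    - {"linear": [-0.008,0,0.15],"dr": [0,0,0],"fingers": 1}
    - {"linear": [-0.008,0,0.16],"dr": [0,0,0],"fingers": 1}
    - {"linear": [-0.008,0,0.17],"dr": [0,0,0],"fingers": 1}
    - {"linear": [-0.008,0,0.18],"dr": [0,0,0],"fingers": 1}
    - {"linear": [-0.008,0,0.186],"dr": [0,0,0],"fingers": 1}
    - {"linear": [-0.008,0,0.186],"dr": [0,0,0],"fingers": 1}
    - {"linear": [-0.008,0,0.186],"dr": [0,0,0],"fingers": 1}

```text
time_s: 3.8
tool_pos: [0.5013, 0.0574, 0.0311]
orientation: [-180.0, -0.1, -1.7]
wrist_force: [-0.6, -1.3, 5.4]
gripper_width: 0.0869
grasp_force: 2.4
```

```bash
python3 - <<'E'
from h import *
a=read_camera('scene')[...,::-1][110:290,190:370];w=read_camera('wrist')[...,::-1]
a=cv2.resize(a,(420,420),interpolation=cv2.INTER_CUBIC)
w=cv2.resize(w[0:270,130:420],(380,420))
cv2.imwrite('pics/m1.png',np.hstack([a,w]))
E
```

```text
(no output)
```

View pics/m1.png

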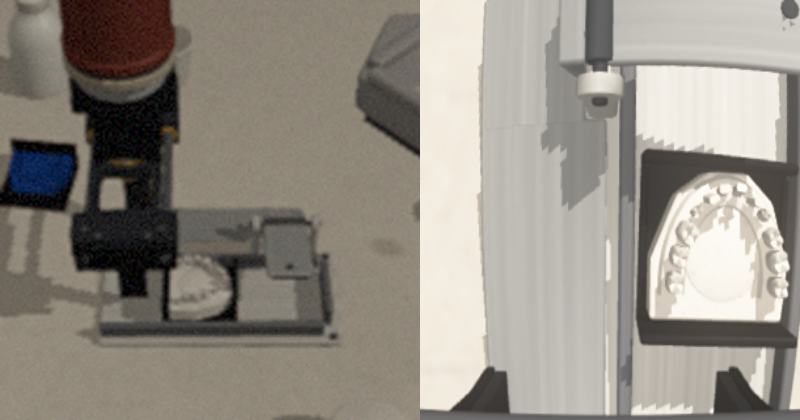

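The flap is up (5.4 N, tip at z≈20 mm, joint ≈0.65) and the right finger is in the lane behind the carrier. Pushing slowly.

Call:
drive_tool:
  targets:
    - {"linear": [0.01,0,0],"dr": [0,0,0],"fingers": 1}
    - {"linear": [0.02,0,0],"dr": [0,0,0],"fingers": 1}
    - {"linear": [0.03,0,0],"dr": [0,0,0],"fingers": 1}
    - {"linear": [0.04,0,0],"dr": [0,0,0],"fingers": 1}
    - {"linear": [0.05,0,0],"dr": [0,0,0],"fingers": 1}
    - {"linear": [0.06,0,0],"dr": [0,0,0],"fingers": 1}
    - {"linear": [0.07,0,0],"dr": [0,0,0],"fingers": 1}
    - {"linear": [0.08,0,0],"dr": [0,0,0],"fingers": 1}
    - {"linear": [0.08,0,0],"dr": [0,0,0],"fingers": 1}

```text
time_s: 4.8
tool_pos: [0.5415, 0.0563, 0.0308]
orientation: [-180.0, -0.1, -1.6]
wrist_force: [-1.4, 0.6, 3.3]
gripper_width: 0.0873
grasp_force: 1.8
```

```bash
python3 - <<'E'
from h import *
a=read_camera('scene')[...,::-1][190:280,220:350];w=read_camera('wrist')[...,::-1]
print(sense()['wrist_force'],sense()['tool_pos'])
a=cv2.resize(a,(420,420*90//130),interpolation=cv2.INTER_CUBIC);a=cv2.copyMakeBorder(a,0,420-a.shape[0],0,0,0)
w=cv2.resize(w[0:270,130:420],(380,420))
cv2.imwrite('pics/m2.png',np.hstack([a,w]))
E
```

```text
[0.71962529 3.25905245 2.5578803 ] [0.54145547 0.05632217 0.03097285]
```

View pics/m2.png

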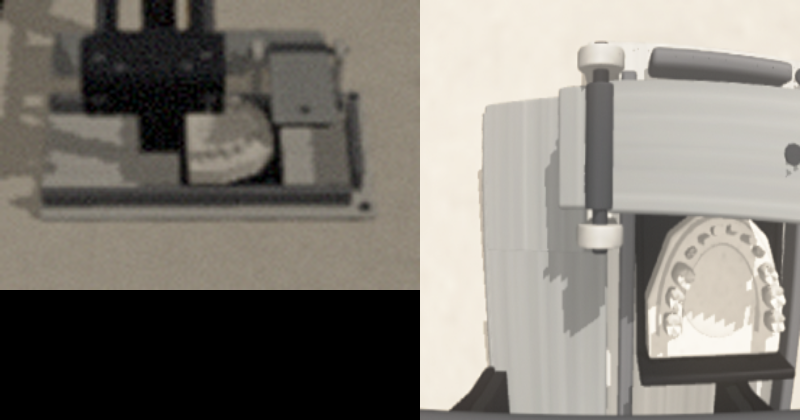

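The flap is still up, with the carrier straight and about to pass under it. Pushing on.

Call:
drive_tool:
  targets:
    - {"linear": [0.01,0,0],"dr": [0,0,0],"fingers": 1}
    - {"linear": [0.02,0,0],"dr": [0,0,0],"fingers": 1}
    - {"linear": [0.03,0,0],"dr": [0,0,0],"fingers": 1}
    - {"linear": [0.04,0,0],"dr": [0,0,0],"fingers": 1}
    - {"linear": [0.05,0,0],"dr": [0,0,0],"fingers": 1}
    - {"linear": [0.06,0,0],"dr": [0,0,0],"fingers": 1}
    - {"linear": [0.068,0,0],"dr": [0,0,0],"fingers": 1}
    - {"linear": [0.072,0,0],"dr": [0,0,0],"fingers": 1}
    - {"linear": [0.072,0,0],"dr": [0,0,0],"fingers": 1}

```text
time_s: 5.8
tool_pos: [0.5766, 0.0552, 0.0305]
orientation: [180.0, -0.0, -1.6]
wrist_force: [-3.6, 0.4, 3.7]
gripper_width: 0.0873
grasp_force: 1.9
```

Call:
drive_tool:
  targets:
    - {"linear": [0.002,0,0],"dr": [0,0,0],"fingers": 1}
    - {"linear": [0.004,0,0],"dr": [0,0,0],"fingers": 1}
    - {"linear": [0.006,0,0],"dr": [0,0,0],"fingers": 1}
    - {"linear": [0.006,0,0],"dr": [0,0,0],"fingers": 1}

```text
time_s: 6.2
tool_pos: [0.5793, 0.0551, 0.0305]
orientation: [180.0, 0.0, -1.6]
wrist_force: [-3.7, 0.6, 3.7]
gripper_width: 0.0872
grasp_force: 2.2
```

Call:
drive_tool:
  targets:
    - {"linear": [0.002,0,0],"dr": [0,0,0],"fingers": 1}
    - {"linear": [0.004,0,0],"dr": [0,0,0],"fingers": 1}
    - {"linear": [0.004,0,0],"dr": [0,0,0],"fingers": 1}

```text
time_s: 6.5
tool_pos: [0.5801, 0.0551, 0.0304]
orientation: [180.0, 0.2, -1.7]
wrist_force: [-8.3, 0.5, 8.8]
gripper_width: 0.0869
grasp_force: 5.1
```

Call:
drive_tool:
  targets:
    - {"linear": [0.002,0,0],"dr": [0,0,0],"fingers": 1}
    - {"linear": [0.004,0,0],"dr": [0,0,0],"fingers": 1}
    - {"linear": [0.004,0,0],"dr": [0,0,0],"fingers": 1}

```text
time_s: 6.8
tool_pos: [0.5803, 0.0551, 0.0303]
orientation: [180.0, 0.4, -1.7]
wrist_force: [-16.2, 0.3, 14.8]
gripper_width: 0.0872
grasp_force: 8.4
```

The tool stopped at x=0.580 (home is about 0.580) and force rose to 16 N: the carrier is against the stop. Backing off 8 mm with the plate still held, then checking.

Call:
drive_tool:
  targets:
    - {"linear": [-0.005,0,0],"dr": [0,0,0],"fingers": 1}
    - {"linear": [-0.01,0,0],"dr": [0,0,0],"fingers": 1}
    - {"linear": [-0.015,0,0],"dr": [0,0,0],"fingers": 1}
    - {"linear": [-0.02,0,0],"dr": [0,0,0],"fingers": 1}
    - {"linear": [-0.02,0,0],"dr": [0,0,0],"fingers": 1}

```text
time_s: 7.3
tool_pos: [0.5744, 0.0551, 0.0313]
orientation: [180.0, -0.2, -1.6]
wrist_force: [2.4, -0.3, 4.1]
gripper_width: 0.0868
grasp_force: 2.0
```

```bash
python3 - <<'E'
from h import *
a=read_camera('scene')[...,::-1][190:280,220:350];w=read_camera('wrist')[...,::-1]
a=cv2.resize(a,(420,420*90//130),interpolation=cv2.INTER_CUBIC);a=cv2.copyMakeBorder(a,0,420-a.shape[0],0,0,0)
w=cv2.resize(w[0:270,130:420],(380,420))
cv2.imwrite('pics/m3.png',np.hstack([a,w]))
E
```

```text
(no output)
```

View pics/m3.png

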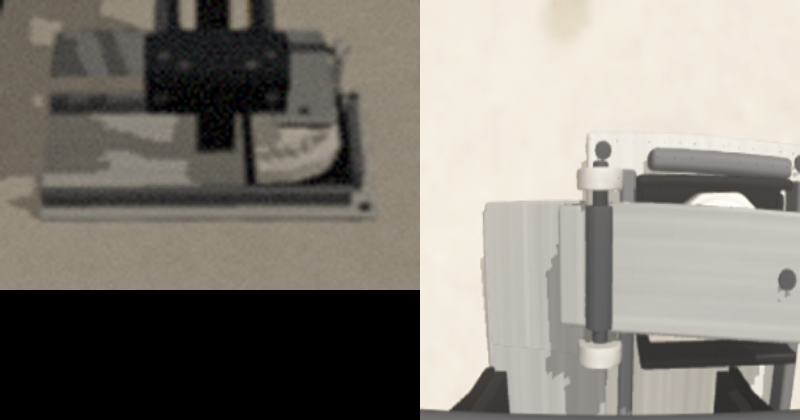

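The carrier is against the stop, with the flap above the cast and the finger clear of the near wall. Letting the plate rise gently, then lifting clear.

Call:
drive_tool:
  targets:
    - {"linear": [0,0,-0.006],"dr": [0,0,0],"fingers": 1}
    - {"linear": [0,0,-0.012],"dr": [0,0,0],"fingers": 1}
    - {"linear": [0,0,-0.018],"dr": [0,0,0],"fingers": 1}
    - {"linear": [0,0,-0.024],"dr": [0,0,0],"fingers": 1}
    - {"linear": [0,0,-0.03],"dr": [0,0,0],"fingers": 1}
    - {"linear": [0,0,-0.036],"dr": [0,0,0],"fingers": 1}
    - {"linear": [0,0,-0.045],"dr": [0,0,0],"fingers": 1}
    - {"linear": [0,0,-0.06],"dr": [0,0,0],"fingers": 1}
    - {"linear": [0,0,-0.1],"dr": [0,0,0],"fingers": 1}
    - {"linear": [0,0,-0.18],"dr": [0,0,0],"fingers": 1}
    - {"linear": [0,0,-0.26],"dr": [0,0,0],"fingers": 1}
    - {"linear": [-0.15,0,-0.3],"dr": [0,0,0],"fingers": 1}
    - {"linear": [-0.15,0,-0.3],"dr": [0,0,0],"fingers": 1}
    - {"linear": [-0.15,0,-0.3],"dr": [0,0,0],"fingers": 1}
    - {"linear": [-0.15,0,-0.3],"dr": [0,0,0],"fingers": 1}

```text
time_s: 8.9
tool_pos: [0.4986, 0.0574, 0.1815]
orientation: [180.0, -0.1, -1.6]
wrist_force: [-0.7, -0.3, 0.8]
gripper_width: 0.0871
grasp_force: 0.0
```

```bash
python3 - <<'E'
from h import *
a=read_camera('scene')[...,::-1][190:280,220:350];w=read_camera('wrist')[...,::-1]
a=cv2.resize(a,(400,400*90//130),interpolation=cv2.INTER_CUBIC);a=cv2.copyMakeBorder(a,0,420-a.shape[0],0,0,0)
w=cv2.resize(w[0:240,160:400],(400,420),interpolation=cv2.INTER_CUBIC)
cv2.imwrite('pics/m4.png',np.hstack([a,w]))
E
```

```text
(no output)
```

View pics/m4.png

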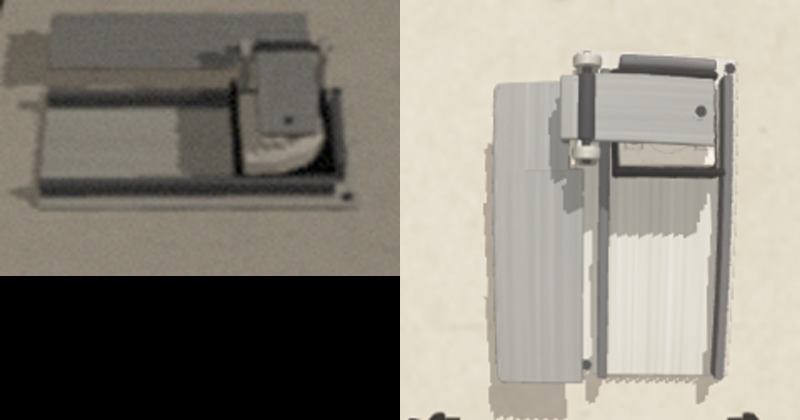

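The carrier is home against the stop, the flap rests on the cast, and the arm is clear.

```bash
python3 -c "
from rig import *
print(sign_off())"
```

```text
the job is handed in; nothing more can be done
None
```

The job is handed in: in the last pictures the carrier is home against the end stop with the flap resting on the cast and the arm clear, done in about 9 s without going near the jar, yellow cast or dropper bottle.

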